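# Interlace a finned heat sink with its comb fixture and bolt it down

### The arm

A 7-joint arm with a two-finger parallel gripper is mounted at the origin on the work surface. World frame = base frame: x ahead of the robot, y to its left, z up, the work surface at z = 0. Lengths are in mm, angles in rad, forces in N, time in s.
With the tool pointing down it reaches from about 400 to 875 mm from the base axis. Payload 4.4 kg.
Tool frame: the origin (TCP) lies midway between the tips of the shut fingers; the grasp point (between the pads) lies 19 mm behind it (robot.pinch_z is the distance from the TCP to the grasp point, in mm); z points along the fingers, y is the line along which they close (so a half turn about z gives the same grasp; the last joint's range is limited). The gripper opens to 85 mm and grips with 20 to 120 N. Pads are 22 mm wide; open, the fingers measure 114 mm over their backs; the gripper's body (76 mm by 85 mm) begins 54 mm behind the grasp point. The pads swing forward as they close: fully open they stand 13 mm farther back than shut.
Start: joints at [1.247, 0.628, 0.038, 1.517, -0.027, 0.996, -0.02], TCP at [165.747, -628.527, 231.313] pointing down, gripper open.
Joint ranges: [-3.06, 3.06], [-0.37, 2.12], [-1.25, 1.32], [0.18, 2.47], [-1.1, 4.24], [0.23, 1.98], [-2.94, 2.94]. Speed limits (rad/s): [2.57, 2.57, 3.14, 3.14, 3.14, 3.14, 3.14].

### API

Orientations are given as a unit quaternion [w, x, y, z].
In Python, from station import robot gives the robot as it stands.
- The arm moves only by the tool apply_moves, never from a script. Its argument "rows" is a list that holds one entry, the list of rows, each a list of 7 numbers: the turn, a rotation vector about the tool's x, y, z in rad, then the shift along the tool's x, y, z in cm, then the opening, from 0 (shut) to 1 (fully open). In form: [[[ax, ay, az, tx, ty, tz, jaw], ...]]. A call has exactly 5 rows; each row shifts and turns the commanded pose from where the row before left it, along the tool's axes as they then stand; what a row does not reach is not made up. A row lasts 1/12 s, in which the tool goes at most 41.7 mm and 7.16 degrees, less where a joint would pass 70% of its speed; a pose out of reach is approached as far as the arm can. A call is refused whole if a number of a shift passes 4.17 or a number of a turn 0.125, either way. A call with a gripper value outside its range is refused whole. The fingers move at their own pace and stop on an object; "newtons" is the grip in N (left out, the last holds). Time passes only in rows, so rows that do not move let the fingers close, or fill a call up. It gives the time, the measured TCP pose, the force, the opening and the grip force at its end, in the units of the state.
- robot.get_state(): the state, without advancing time (a new reading comes with each control period).
- robot.capture(name): name is "scene" or "side" or "wrist"; returns a dict with "img" (400x640x3 uint8, red, green, blue), "z_map" (400x640 float32, mm along the optical axis (not along the pixel's ray), 0 where there is no reading), "mtx" (3x3 intrinsics, pixels), "world_from_camera" (4x4, takes a point from camera to world coordinates); the wrist camera has in their place "T_tool_cam" (4x4, takes a point from camera to tool coordinates, whose origin is the TCP and whose axes are the flange's). Camera axes: x right, y down, z forward; pixel columns grow to the right and rows downward; lengths in mm; the calibration is good to about 2 mm. A picture is of the moment at which its call begins: read the wrist's pose just before it.
- robot.hand_in(): hands the job in; it is judged then, once.
Trained networks look in a picture, given as the dict that the camera call returned (one of the last four; its "shot" number tells which), for a name from the list of things; names that differ only in an ending like _2 or _b are one class to them, and where a whole thing is asked for, a point or a joint stands for the part that bears it (a point fixed in the world has none). Each returns a list of dicts, best first, with "score" (0 to 1); they miss things now and then, are a little off and sometimes report something else, mostly with a low value. They report only what shows in the picture. A call takes as long as a camera call. They do not tell look-alikes from the thing itself.
- robot.find_in(picture, name): "position" ([column, row] in pixels, amid what is visible of it).
- robot.regions_of(picture, name): "region" (400x640 bool, what is visible of it) and "position" ([column, row] in pixels, amid what is visible of it).
The state is a dict: "t": time; "q": joint angles; "joint_velocities": joint speeds; "effort": joint torques, N m; "ee_pos": TCP position; "orientation": TCP orientation; "contact_force": force on the tool from outside, world axes, zero at the start; "ft_torque": the same for the moment, N m; "opening": opening from 0.0 (shut) to 1.0 (fully open); "finger_force": force on a finger pad.
Only numpy, scipy, OpenCV 4.12 (cv2) and the standard library are available. Lean on these libraries where they do the work, as an engineer would, in place of code of your own. Each camera call takes 0.05 s, during which the arm holds its last target. There are 200 camera calls.

### The job

Take the longer heat sink, the one with four thick fins, out of the two-bay rack by its ends, and stand it on the rubber mat and let go so that you can take it again by its long sides. Then lower it, fins down and without dropping it, onto the three-finned fixture so that the fins interlace and it sits fully home, holding the little brass sensing pin down, and slide the bolt fully across over its end to lock it in. Leave the other heat sink and the things lying about where they are.

Things in the scene. Friction and masses are not known exactly. Their poses are not given: they have to be found in the camera images.
- sink_mid (a point): Centre of the wanted loose aluminium heat sink (about 0.22 kg), half-way up its 40 mm height; z up. Top plate 64 (x) x 50 (y) x 14 mm, 6 to 20 mm above this point; four fins hang 26 mm below it, each 5 mm thick, 42 mm long along x, rounded edges, at y = -21, -7, 7, 21 mm. It stands on its fins; half a turn about z changes nothing. It starts in either bay of the rack.
- other_mid (a point): Centre, half-way up, of the other heat sink, to be left in its bay: also 40 mm high and 50 mm wide, but only 46 mm long, with six thin fins that do not match the fixture.
- rack: Fixed grey two-bay rack, origin under its centre. Base 80 (x) x 134 (y) x 6 mm; walls along x, 46 mm long, reach 46 mm above the table, level with the heat sinks' tops, at y = 0 (10 mm thick) and +-64 mm (6 mm). Bays centred at y = +33 and -33 mm: 3 mm from a heat sink's long sides to the walls; its two ends (+-x) are open to fingers.
- mat: Black rubber mat, fixed, 120 x 120 x 4 mm, origin under its centre: where the heat sink is stood to change the grip.
- seat (a point): Where the heat sink's centre (half-way up) lies when fully home, 36 mm above the table; x runs along the fins, z up. Three fixed fins 5 mm thick, 42 mm long, rounded on top, stand along x at y = -14, 0, 14 mm; their tops, 42 mm above the table, carry the heat sink's plate. 2 mm sideways play each way.
- fixture: The fixed fixture, origin on the table under the seat, same axes. Base block 16 mm high, 76 mm wide (y), x = -132 to 50 mm. Pairs of steel posts at x = +-35 to +-41, y = +-12 to +-22 mm, 62 mm high, 3 mm beyond the plate's ends: no room for fingers there; both long sides (+-y) are free. Bolt housing from x = -48 to -116 mm, 36 mm wide, 62 mm high.
- pin (a joint): Travel of the sensing pin, m: 0 up, 0.006 its stop, about 0.004 when the heat sink is fully home. Brass, 6 mm across, in a dark sleeve at x = 27.5 mm, y = 0 of the seat; its top is 46 mm above the table when up. Very light spring (under 1 N): the heat sink's weight holds it down.
- bolt (a joint): Travel of the bolt, m: 0 fully back, 0.030 fully across (a stop); starts at 0 to 0.010, clear of the seat. It slides along the seat's +x with about 1.5 N friction and stays where left. Steel tongue 14 mm wide, 5 mm thick, underside 58.5 mm above the table (2.5 mm over the top of a heat sink that is home); fully across it covers the plate's end by 12 mm.
- bolt_knob (a point): Middle of the upright black knob on the bolt, 14 mm diameter, 30 mm tall, from 63.5 to 93.5 mm above the table (this point is 83.5 mm up). With the bolt fully back it lies at x = -88 mm, y = 0 of the seat; axes as the seat's.
- caster: Bystander: loose black swivel caster, 44 mm wheel, about 75 mm high.
- cylinder: Bystander: loose pneumatic cylinder lying down, about 180 mm long, 26 mm high, origin under the middle of its body.
- offcut: Bystander: loose piece of aluminium profile, 140 x 30 x 30 mm, lying; origin under its centre.
- driver: Bystander: loose screwdriver, 170 mm long, lying near the robot.
- fitting: Bystander: loose small brass tee fitting, 40 mm, 18 mm high.
Mind the look-alikes: they are no part of the job. What is shaped like the part that bears sink_mid but blue is not meant.

How it is judged:
By the outcome, as a careful person would: the job done as asked, in the order asked, and still so for the second after the job is handed in, with the robot touching nothing.
It also fails if it takes over 62 s, if anything falls off the work surface, if the arm or the gripper's body presses on something with over 40 N, if the wrist force passes 120 N, or if a joint passes its speed limit or range.

## Working session

There is one attempt and no reset: what is moved stays moved. The work goes in short steps, Python scripts to look and compute and a tool call to move; the robot and the scene stay as the last step left them, time stands still between calls to the robot, and variables do not carry over. Pictures are saved under pics/ and viewed, at most 10 in all, crops included, and the job is handed in when it is done.

Besides the shell and the picture viewer there is one more tool, called by a JSON object that holds its "name" and its "arguments", one argument or row to a line. apply_moves: Moves the arm, as the interface text tells. Its arguments: {"type":"object","properties":{"rows":{"type":"array"},"newtons":{"type":"number"}},"required":["rows"]}

```bash
ls; mkdir -p pics
cat > h.py <<'E'
import numpy as np, cv2
from station import robot
from scipy.spatial.transform import Rotation as R
def save(c,n,crop=None,s=1):
    im=c["img"][...,::-1]
    if crop: im=im[crop[1]:crop[3],crop[0]:crop[2]]
    cv2.imwrite("pics/"+n,cv2.resize(im,None,fx=s,fy=s))
def cloud(c,T=None):
    T=c["world_from_camera"] if T is None else T
    z=c["z_map"].astype(float);v,u=np.mgrid[:400,:640];K=c["mtx"]
    P=np.stack([(u-K[0,2])/K[0,0]*z,(v-K[1,2])/K[1,1]*z,z,np.ones_like(z)],-1)
    W=(P@np.array(T).T)[...,:3]; W[z==0]=np.nan
    return W
def tool(s=None):
    s=s or robot.get_state();w,x,y,z=s["orientation"];T=np.eye(4)
    T[:3,:3]=R.from_quat([x,y,z,w]).as_matrix();T[:3,3]=s["ee_pos"];return T
E
python3 - <<'E'
from h import *
s=robot.get_state();print({k:np.round(v,3) for k,v in s.items()})
for cam in("scene","side"):
    c=robot.capture(cam);save(c,cam+"1.png");W=cloud(c);print(cam,c["shot"],np.round(c["world_from_camera"],2).tolist(),c["mtx"][0,0])
    for n in["sink_mid","other_mid","rack","mat","fixture","pin","bolt","bolt_knob","caster","cylinder","offcut","driver","fitting"]:
        for d in robot.regions_of(c,n)[:3]:
            m=d["region"];p=np.nanmedian(W[m],0);print(n,round(d["score"],2),np.round(d["position"]),m.sum(),np.round(p))
np.set_printoptions(suppress=True)
E
```

```text
pics
{'t': np.float64(0.0), 'q': array([ 1.247,  0.629,  0.038,  1.518, -0.027,  0.996, -0.02 ]), 'joint_velocities': array([ 0.   ,  0.001, -0.001,  0.   ,  0.   , -0.   ,  0.001]), 'effort': array([ 1.0000e-03, -5.6339e+01,  1.2260e+00, -1.9344e+01,  1.1000e-02,
        1.1000e-02,  0.0000e+00]), 'ee_pos': array([ 165.58 , -627.904,  230.394]), 'orientation': array([-0.001,  0.992,  0.129, -0.   ]), 'contact_force': array([-0.474,  0.308,  0.458]), 'ft_torque': array([ 0.001, -0.015, -0.012]), 'finger_force': np.float64(0.0), 'opening': np.float64(1.0)}
scene 1 [[-0.5, 0.59, -0.63, 1173.7], [0.87, 0.33, -0.38, 368.9], [-0.01, -0.74, -0.68, 697.86], [0.0, 0.0, 0.0, 1.0]] 396.6680229553859
sink_mid 0.87 [436. 241.] 708 [576. 294.  45.]
sink_mid 0.58 [490. 227.] 774 [470. 386.  38.]
other_mid 0.56 [407. 229.] 610 [567. 229.  44.]
rack 0.61 [420. 248.] 880 [585. 265.   6.]
mat 0.84 [322. 205.] 1543 [557.  11.   3.]
fixture 0.57 [261. 164.] 1637 [ 507. -199.   22.]
pin 0.38 [334. 172.] 342 [431. -35.  18.]
bolt 0.5 [274. 141.] 154 [ 460. -203.   64.]
bolt_knob 0.46 [274. 137.] 135 [ 459
[... 565 characters left out ...]
  0.   2.]
other_mid 0.58 [342. 310.] 526 [ 450. -208.   62.]
rack 0.96 [273. 189.] 750 [536. 202.   6.]
rack 0.53 [352. 208.] 158 [659.  58.  12.]
mat 0.96 [324. 239.] 2103 [546.   0.   2.]
fixture 0.9 [360. 325.] 5372 [ 481. -226.   18.]
bolt 0.93 [337. 316.] 512 [ 449. -208.   62.]
bolt 0.72 [273. 162.] 293 [563. 287.  44.]
bolt_knob 0.84 [339. 312.] 512 [ 449. -208.   62.]
caster 0.79 [398. 224.] 433 [699. -62.  36.]
cylinder 0.65 [335. 166.] 374 [711. 215.  19.]
offcut 0.94 [465. 274.] 1668 [ 718. -227.   26.]
offcut 0.6 [352. 205.] 160 [659.  59.  12.]
driver 0.79 [277. 274.] 689 [422. -49.  19.]
driver 0.37 [276. 188.] 727 [537. 202.   7.]
fitting 0.51 [352. 207.] 141 [659.  58.  13.]
```

View pics/scene1.png

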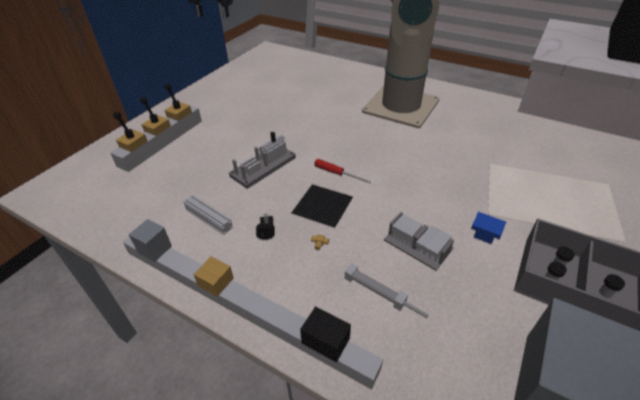

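View pics/side1.png

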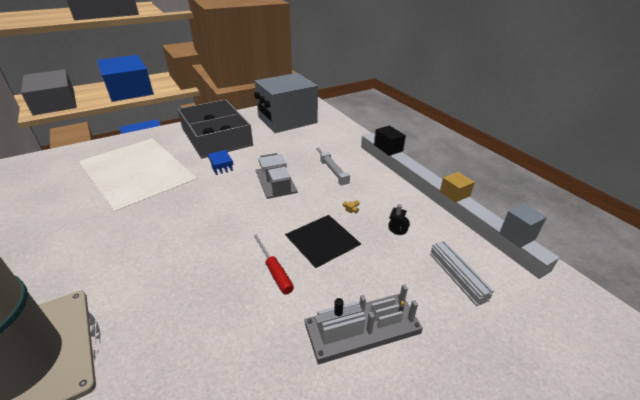

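The scene shows the rack with two sinks at (408,228) and (435,241), the blue look-alike at (488,227), the mat at (322,205) and the fixture at (262,162). In the side view the fixture is at (362,325), the knob at (339,306) and the pin at about (402,303).

```bash
cat >> h.py <<'E'
def go(p,yaw=None,s=None):
    """shift (cm, tool axes) and turn to the TCP target p; yaw = world angle of the tool's closing line (y)"""
    T=tool(s);d=T[:3,:3].T@(np.array(p)-T[:3,3])/10
    ty=T[:3,1];cy=np.arctan2(ty[1],ty[0])
    a=None
    if yaw is not None:
        a=-(yaw-cy); a=(a+np.pi/2)%np.pi-np.pi/2   # tool z is down
    tilt=R.from_matrix(T[:3,:3]).inv().apply([0,0,-1])
    print("shift cm",d.round(2),"turn",None if a is None else round(a,3),"yaw now",round(cy,3),"down in tool",tilt.round(4),"tcp",T[:3,3].round(1))
def rect(W,zlo,zhi,c,r):
    m=(W[...,2]>zlo)&(W[...,2]<zhi)&(np.hypot(W[...,0]-c[0],W[...,1]-c[1])<r)
    P=W[m];return P,cv2.minAreaRect(P[:,:2].astype(np.float32))
E
python3 - <<'E'
from h import *
c=robot.capture("wrist");print(np.round(c["T_tool_cam"],3).tolist(),c["mtx"][0,0])
for cam in("scene","side"):
    c=robot.capture(cam);W=cloud(c)
    print(cam,"table z",np.nanmedian(W[...,2]))
    for n,lo,hi,ce,r in(("racktop",38,54,(565,260),70),("rackbase",3,10,(575,260),80),("sink1",38,54,(576,294),35),("sink2",38,54,(567,229),35),("mat",1,8,(555,5),75),("fixbase",10,22,(495,-215),120),("fixtop",52,70,(495,-215),120)):
        P,b=rect(W,lo,hi,ce,r);print(n,len(P),np.round(P.mean(0)),np.round(b[0]),np.round(b[1]),round(b[2],1))
go((500,-200,300),0)
E
```

```text
[[0.001, -0.955, -0.297, 77.356], [1.0, 0.001, -0.0, 0.066], [0.001, -0.297, 0.955, -142.147], [0.0, 0.0, 0.0, 1.0]] 328.89379002964296
scene table z -0.3711479363402077
racktop 1217 [565. 265.  45.] [562. 260.] [134.  68.] 79.7
rackbase 540 [587. 261.   6.] [571. 259.] [133.  88.] 78.3
sink1 579 [575. 294.  45.] [572. 293.] [66. 59.] 77.7
sink2 472 [562. 231.  45.] [558. 231.] [69. 48.] 82.3
mat 1519 [556.   8.   3.] [553.   5.] [143. 144.] 26.5
fixbase 654 [ 522. -202.   16.] [ 501. -214.] [ 80. 185.] 76.1
fixtop 297 [ 482. -205.   59.] [ 501. -213.] [ 46. 165.] 76.7
side table z -1.9449906860858164
racktop 617 [558. 259.  44.] [559. 259.] [134.  64.] 79.3
rackbase 273 [539. 244.   5.] [556. 257.] [133.  80.] 79.0
sink1 234 [571. 291.  44.] [569. 293.] [63. 56.] 79.1
sink2 233 [557. 230.  44.] [555. 231.] [69. 45.] 81.1
mat 1816 [549.   3.   2.] [550.   5.] [120. 122.] 4.7
fixbase 2375 [ 488. -230.   15.] [ 498. -216.] [ 78. 183.] 76.9
fixtop 1029 [ 466. -213.   59.] [ 497. -216.] [ 45. 165.] 77.4
shift cm [ 43.25 -32.91  -6.87] turn -1.313 yaw now -1.313 down in tool [ 0. -0.  1.] tcp [ 165.7 -628.5  231.3]
```

{"name": "apply_moves", "arguments": {
  "rows": [
    [[0,0,0,3.0,-2.0,0,1],[0,0,0,3.0,-2.0,0,1],[0,0,0,3.0,-2.0,0,1],[0,0,0,3.0,-2.0,0,1],[0,0,0,3.0,-2.0,0,1]]
  ]
}}

```text
t: 1.97
ee_pos: [286.2, -492.3, 231.5]
orientation: [0.0, 0.992, 0.128, 0.0]
contact_force: [0.4, 0.9, 0.4]
opening: 1.0
finger_force: 0.0
```

{"name": "apply_moves", "arguments": {
  "rows": [
    [[0,0,0,3.0,-2.0,0,1],[0,0,0,3.0,-2.0,0,1],[0,0,0,3.0,-2.0,0,1],[0,0,0,3.0,-2.0,0,1],[0,0,0,3.0,-2.0,0,1]]
  ]
}}

```text
t: 2.38
ee_pos: [405.9, -357.3, 231.6]
orientation: [0.0, 0.992, 0.128, 0.0]
contact_force: [0.7, -0.5, 0.5]
opening: 0.999
finger_force: 0.0
```

{"name": "apply_moves", "arguments": {
  "rows": [
    [[0,0,0,3.0,-2.0,0,1],[0,0,0,3.0,-2.0,0,1],[0,0,0,3.0,-2.0,0,1],[0,0,0,3.0,-2.0,0,1],[0,0,0,0,0,0,1]]
  ]
}}

```text
t: 2.8
ee_pos: [506.7, -242.4, 231.5]
orientation: [-0.002, 0.991, 0.134, 0.003]
contact_force: [-0.2, 0.5, 0.5]
opening: 0.997
finger_force: 0.0
```

Run:
```python
from h import *
s=robot.get_state();c=robot.capture("wrist");save(c,"w1.png");W=cloud(c,tool(s)@c["T_tool_cam"])
np.save("w1.npy",W)
print(s["q"])
for n,lo,hi,ce,r in(("fixbase",10,22,(495,-215),120),("fixtop",52,70,(495,-215),120),("fins",37,47,(540,-224),40),("knob",80,100,(450,-205),40)):
    P,b=rect(W,lo,hi,ce,r);print(n,len(P),np.round(P.mean(0),1),np.round(b[0],1),np.round(b[1]),round(b[2],1))
for n in("pin","bolt","bolt_knob"):
    for d in robot.regions_of(c,n)[:2]: print(n,d["score"],d["position"],np.nanmedian(W[d["region"]],0))
print(np.nanmedian(W[...,2]))
go((562,259,240),np.deg2rad(-11))
```

```text
[ 0.39352176  0.4989625   0.00967273  1.77061824 -0.01409749  0.86935261
 -0.89027945]
fixbase 7500 [ 517.4 -217.8   15.8] [ 499.  -215.1] [ 76. 182.] 77.1
fixtop 2440 [ 471.8 -208.6   60. ] [ 498.7 -215.2] [ 44. 165.] 77.2
fins 698 [ 540.2 -224.5   41.1] [ 540.9 -223.7] [35. 74.] 77.3
knob 226 [ 456.3 -205.2   90.7] [ 454.6 -205.1] [14. 13.] 0.5
bolt 0.88 [271.1, 218.3] [ 460.64092671 -206.14990969   63.42114465]
bolt_knob 0.71 [271.6, 216.4] [ 460.57556849 -206.12636677   63.45159003]
0.13861291459454606
shift cm [ 18.99 -47.82  -0.92] turn -1.122 yaw now -1.314 down in tool [ 9.e-04 -6.e-04  1.e+00] tcp [ 499.7 -251.7  231.3]
```

View pics/w1.png

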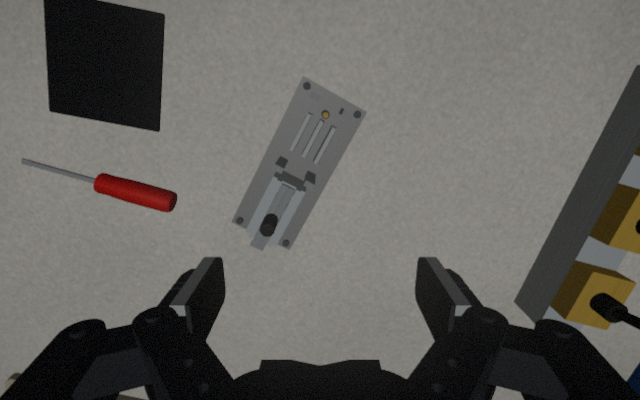

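The wrist view shows the fixture: pin at (325,115), knob at (268,225), two fixture posts at (281,161) and (309,177), with the mat at upper left. Next is the rack.

{"name": "apply_moves", "arguments": {
  "rows": [
    [[0,0,0,1.36,-3.42,0,1],[0,0,0,1.36,-3.42,0,1],[0,0,0,1.36,-3.42,0,1],[0,0,0,1.36,-3.42,0,1],[0,0,0,1.36,-3.42,0,1]]
  ]
}}

```text
t: 3.42
ee_pos: [522.0, -68.7, 231.5]
orientation: [0.0, 0.992, 0.127, 0.0]
contact_force: [-0.2, 0.3, 0.8]
opening: 0.998
finger_force: 0.0
```

{"name": "apply_moves", "arguments": {
  "rows": [
    [[0,0,0,1.36,-3.42,0,1],[0,0,0,1.36,-3.42,0,1],[0,0,0,1.36,-3.42,0,1],[0,0,0,1.36,-3.42,0,1],[0,0,0,1.36,-3.42,0,1]]
  ]
}}

```text
t: 3.83
ee_pos: [545.0, 114.0, 231.6]
orientation: [0.0, 0.992, 0.127, 0.0]
contact_force: [1.3, -0.4, -0.6]
opening: 1.0
finger_force: 0.0
```

{"name": "apply_moves", "arguments": {
  "rows": [
    [[0,0,0,1.36,-3.42,0,1],[0,0,0,1.36,-3.42,0,1],[0,0,0,1.36,-3.42,0,1],[0,0,0,1.36,-3.42,0,1],[0,0,-0.12,0,0,0,1]]
  ]
}}

```text
t: 4.25
ee_pos: [562.0, 269.6, 231.2]
orientation: [-0.003, 0.981, 0.192, 0.001]
contact_force: [-1.3, 2.5, 0.3]
opening: 1.002
finger_force: 0.0
```

{"name": "apply_moves", "arguments": {
  "rows": [
    [[0,0,-0.12,0,0,0,1],[0,0,-0.12,0,0,0,1],[0,0,-0.12,0,0,0,1],[0,0,-0.12,0,0,0,1],[0,0,-0.12,0,0,0,1]]
  ]
}}

```text
t: 4.67
ee_pos: [563.4, 258.2, 231.3]
orientation: [0.001, 0.882, 0.471, -0.0]
contact_force: [0.1, -0.4, 0.9]
opening: 1.001
finger_force: 0.0
```

{"name": "apply_moves", "arguments": {
  "rows": [
    [[0,0,-0.12,0,0,1,1],[0,0,-0.12,0,0,1,1],[0,0,-0.12,0,0,1,1],[0,0,-0.04,0,0,0,1],[0,0,0,0,0,0,1]]
  ]
}}

```text
t: 5.08
ee_pos: [563.0, 257.9, 200.5]
orientation: [0.0, 0.773, 0.635, -0.001]
contact_force: [-0.5, -0.2, 0.4]
opening: 1.001
finger_force: 0.0
```

```bash
cat > rk.py <<'E'
from h import *
import sys
s=robot.get_state();c=robot.capture("wrist");save(c,sys.argv[1]);W=cloud(c,tool(s)@c["T_tool_cam"])
print(s["t"],s["q"].round(2))
for n,lo,hi,ce,r in(("racktop",38,54,(562,260),90),("rackbase",3,10,(562,260),90),("sink1",43,54,(570,293),32),("sink2",43,54,(557,231),27),("mat",2,8,(550,5),100)):
    P,b=rect(W,lo,hi,ce,r);len(P)>5 and print(n,len(P),np.round(P.mean(0),1),np.round(b[0],1),np.round(b[1],1),round(b[2],1))
for n in("sink_mid","other_mid","rack"):
    for d in robot.regions_of(c,n)[:2]:
        P=W[d["region"]&(W[...,2]>40)];
        if len(P)>9: b=cv2.minAreaRect(P[:,:2].astype(np.float32));print(n,round(d["score"],2),d["position"],np.round(b[0],1),np.round(b[1],1),round(b[2],1),np.nanmedian(P[:,2]))
print(np.nanmedian(W[...,2]))
go((571,293,180),np.deg2rad(-11))
E
python3 rk.py w2.png
```

```text
5.0833 [-0.29  0.63 -0.31  1.63  0.23  0.91 -0.88]
racktop 7801 [561.7 266.6  45.4] [559.9 259.2] [134.4  64.1] 78.9
rackbase 2337 [553.4 255.9   5.6] [558.4 259.4] [134.6  80.1] 79.3
sink1 3684 [569.4 293.4  45.6] [568.2 293.1] [63.2 60.4] 80.3
sink2 2116 [556.6 230.7  45.5] [556.3 231.1] [53.7 46. ] 79.8
mat 3902 [557.   34.7   3.4] [551.5  16. ] [119.9 102.6] 4.5
sink_mid 0.67 [171.1, 62.2] [455.3 383.8] [63.6 50. ] 88.5 40.365040903089294
sink_mid 0.59 [315.7, 143.2] [566.3 291.7] [49.9 64.1] 78.8 45.59993703459091
other_mid 0.73 [317.1, 211.9] [555.5 226.7] [50.7 45.9] 80.0 45.49229570920045
rack 0.66 [310.2, 183.8] [555.1 260.1] [134.8  52.7] 79.8 45.44255379201445
0.08546412633612022
shift cm [3.39 0.12 2.18] turn -0.004 yaw now -0.196 down in tool [-1.e-04 -1.e-03  1.e+00] tcp [563.2 260.  201.7]
```

View pics/w2.png

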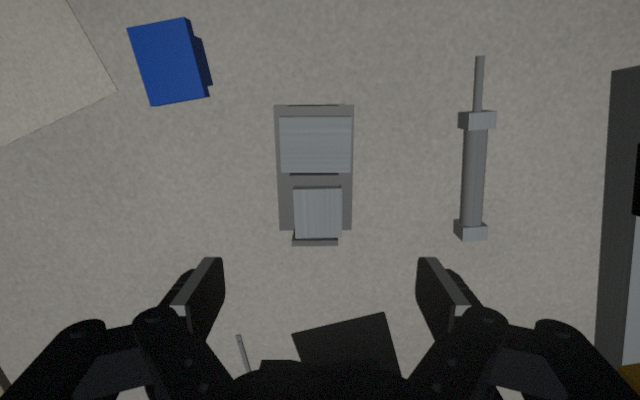

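The wanted long sink (64×50) is the upper one at (316,145), the short one sits at (317,212), and the blue decoy is at the upper left. I'm descending to grip it by its ends.

{"name": "apply_moves", "arguments": {
  "rows": [
    [[0,0,0,1.6,-0.15,0,1],[0,0,0,1.57,-0.15,0,1],[0,0,0,0,0,3,1],[0,0,0,0,0,3,1],[0,0,0,0,0,3,1]]
  ],
  "newtons": 50
}}

```text
t: 5.7
ee_pos: [565.9, 296.0, 111.1]
orientation: [-0.0, 0.771, 0.637, 0.002]
contact_force: [0.8, -1.0, 0.3]
opening: 1.002
finger_force: 0.0
```

{"name": "apply_moves", "arguments": {
  "rows": [
    [[0,0,0,0,0,3,1],[0,0,0,0,0,1.8,1],[0,0,0,0,0,1,1],[0,0,0,0,0,0,1],[0,0,0,0,0,0,1]]
  ]
}}

```text
t: 6.12
ee_pos: [565.8, 294.1, 53.6]
orientation: [-0.0, 0.772, 0.636, 0.0]
contact_force: [0.7, 0.3, 0.0]
opening: 1.003
finger_force: 0.0
```

Run:
```python
from h import *
s=robot.get_state();c=robot.capture("wrist");save(c,"w3.png");W=cloud(c,tool(s)@c["T_tool_cam"])
P,b=rect(W,43,54,(566,292),33);print(len(P),np.round(b[0],1),np.round(b[1],1),b[2])
for n in("sink_mid",):
    for d in robot.regions_of(c,n)[:2]:
        P=W[d["region"]&(W[...,2]>40)]
        if len(P)>9: b=cv2.minAreaRect(P[:,:2].astype(np.float32));print(n,round(d["score"],2),d["position"],np.round(b[0],1),np.round(b[1],1),round(b[2],1),np.nanmedian(P[:,2]))
go((566.3,291.7,14),np.deg2rad(-11.1))
```

```text
11418 [566.4 291.9] [65.9 64.2] 78.97673797607422
sink_mid 0.89 [64.4, 115.7] [456.  383.9] [63.6 50.2] 88.2 40.29511859022165
sink_mid 0.56 [318.5, 252.0] [566.3 291.5] [57.2 64.3] 79.1 45.47157063367547
shift cm [-0.23 -0.01  4.09] turn 0.001 yaw now -0.193 down in tool [-0.0023 -0.0023  1.    ] tcp [566.8 293.9  54.9]
```

View pics/w3.png

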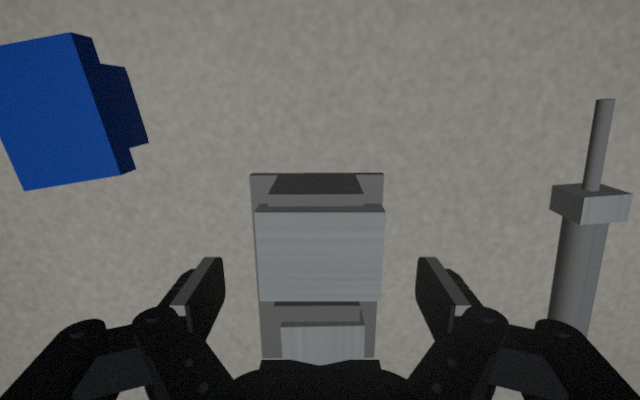

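The gripper is centred over the sink, which sits at (320,253) between the fingers. I'm lowering, gripping and lifting.

{"name": "apply_moves", "arguments": {
  "rows": [
    [[0,0,0,-0.22,0,1,1],[0,0,0,0,0,1.5,1],[0,0,0,0,0,1.2,1],[0,0,0,0,0,0.35,1],[0,0,0,0,0,0,1]]
  ]
}}

```text
t: 6.63
ee_pos: [564.5, 289.8, 11.7]
orientation: [-0.0, 0.772, 0.636, -0.001]
contact_force: [-0.6, -0.6, -0.6]
opening: 1.001
finger_force: 0.0
```

{"name": "apply_moves", "arguments": {
  "rows": [
    [[0,0,0,0,0,0,0.6],[0,0,0,0,0,0,0.6],[0,0,0,0,0,0,0.5],[0,0,0,0,0,0,0.5],[0,0,0,0,0,0,0.5]]
  ]
}}

```text
t: 7.05
ee_pos: [566.1, 290.8, 13.7]
orientation: [0.0, 0.772, 0.636, 0.001]
contact_force: [-0.1, 0.4, 3.9]
opening: 0.741
finger_force: 55.6
```

{"name": "apply_moves", "arguments": {
  "rows": [
    [[0,0,0,0,0,-0.5,0.5],[0,0,0,0,0,-1,0.5],[0,0,0,0,0,-2,0.5],[0,0,0,0,0,-2.5,0.5],[0,0,0,0,0,-2,0.5]]
  ]
}}

```text
t: 7.47
ee_pos: [565.0, 290.3, 94.4]
orientation: [-0.0, 0.772, 0.636, -0.0]
contact_force: [0.2, 0.3, -1.4]
opening: 0.736
finger_force: 55.5
```

Run:
```python
from h import *
for cam in("side","scene"):
    c=robot.capture(cam);W=cloud(c)
    for d in robot.regions_of(c,"mat")[:1]:
        P=W[d["region"]];b=cv2.minAreaRect(P[:,:2].astype(np.float32));print(d["score"],np.round(b[0],1),np.round(b[1],1),round(b[2],1))
s=robot.get_state();print(s["opening"],s["finger_force"],s["contact_force"])
go((552,5,94),np.deg2rad(-11.1))
```

```text
0.91 [549.    1.2] [113.3 116.7] 8.8
0.59 [555.9   2.9] [145.7 106.4] 21.5
0.7399138504456109 55.639927983284 [-0.63550117 -0.96457254 -3.43195858]
shift cm [-28.23   4.18  -0.08] turn 0.001 yaw now -0.193 down in tool [-0.e+00 -3.e-04  1.e+00] tcp [565.2 290.1  93.2]
```

{"name": "apply_moves", "arguments": {
  "rows": [
    [[0,0,0,-1.5,0.22,0,0.5],[0,0,0,-2.9,0.42,0,0.5],[0,0,0,-3.5,0.52,0,0.5],[0,0,0,-3.5,0.52,0,0.5],[0,0,0,-3.5,0.52,0,0.5]]
  ]
}}

```text
t: 8.08
ee_pos: [556.3, 136.6, 91.2]
orientation: [-0.0, 0.772, 0.636, -0.002]
contact_force: [1.3, -0.1, -1.3]
opening: 0.74
finger_force: 55.5
```

{"name": "apply_moves", "arguments": {
  "rows": [
    [[0,0,0,-3.5,0.52,0,0.5],[0,0,0,-3.5,0.52,0,0.5],[0,0,0,-3.4,0.52,0,0.5],[0,0,0,-2.0,0.3,0,0.5],[0,0,0,-0.9,0.13,0,0.5]]
  ]
}}

```text
t: 8.5
ee_pos: [549.8, -1.1, 91.2]
orientation: [-0.0, 0.774, 0.633, -0.003]
contact_force: [-0.6, 1.1, -1.8]
opening: 0.737
finger_force: 55.5
```

{"name": "apply_moves", "arguments": {
  "rows": [
    [[0,0,0,0,0,1.5,0.5],[0,0,0,0,0,2.2,0.5],[0,0,0,0,0,2,0.5],[0,0,0,0,0,1,0.5],[0,0,0,0,0,0.5,0.5]]
  ]
}}

```text
t: 8.92
ee_pos: [550.4, 5.9, 18.7]
orientation: [-0.001, 0.772, 0.636, -0.002]
contact_force: [-0.8, -0.8, -2.4]
opening: 0.735
finger_force: 55.5
```

{"name": "apply_moves", "arguments": {
  "rows": [
    [[0,0,0,0,0,0.3,0.5],[0,0,0,0,0,0.2,0.5],[0,0,0,0,0,0.1,0.5],[0,0,0,0,0,0,0.5],[0,0,0,0,0,0,0.5]]
  ]
}}

```text
t: 9.33
ee_pos: [552.8, 5.6, 15.5]
orientation: [0.0, 0.772, 0.636, 0.0]
contact_force: [-1.5, 0.2, -2.1]
opening: 0.737
finger_force: 55.5
```

Run:
```python
from h import *
s=robot.get_state();print(s["opening"],s["finger_force"],s["contact_force"])
go((552,5,11.7),np.deg2rad(-11.1))
```

```text
0.7373040906899618 55.53393065929413 [-1.51921707  0.17742972 -2.09151837]
shift cm [-0.07 -0.06  0.38] turn 0.001 yaw now -0.193 down in tool [-3.0e-04 -1.2e-03  1.0e+00] tcp [552.8   5.6  15.5]
```

Not in contact yet; about 3 mm remain.

{"name": "apply_moves", "arguments": {
  "rows": [
    [[0,0,0,0,0,0.15,0.5],[0,0,0,0,0,0.1,0.5],[0,0,0,0,0,0.05,0.5],[0,0,0,0,0,0,0.5],[0,0,0,0,0,0,0.5]]
  ]
}}

```text
t: 9.75
ee_pos: [552.3, 5.5, 11.8]
orientation: [-0.0, 0.772, 0.636, -0.0]
contact_force: [-0.0, 0.2, -1.6]
opening: 0.737
finger_force: 55.6
```

{"name": "apply_moves", "arguments": {
  "rows": [
    [[0,0,0,0,0,0.05,0.5],[0,0,0,0,0,0.05,0.5],[0,0,0,0,0,0,0.5],[0,0,0,0,0,0,0.5],[0,0,0,0,0,0,0.5]]
  ]
}}

```text
t: 10.17
ee_pos: [552.3, 5.5, 11.7]
orientation: [0.0, 0.772, 0.636, 0.0]
contact_force: [-2.1, -0.7, 6.9]
opening: 0.737
finger_force: 56.6
```

{"name": "apply_moves", "arguments": {
  "rows": [
    [[0,0,0,0,0,-0.05,0.85],[0,0,0,0,0,0,1],[0,0,0,0,0,0,1],[0,0,0,0,0,0,1],[0,0,0,0,0,-0.5,1]]
  ]
}}

```text
t: 10.58
ee_pos: [551.7, 5.5, 15.7]
orientation: [-0.0, 0.772, 0.636, -0.001]
contact_force: [0.3, -0.4, -0.5]
opening: 1.0
finger_force: 0.0
```

{"name": "apply_moves", "arguments": {
  "rows": [
    [[0,0,0,0,0,-1.5,1],[0,0,0,0,0,-3,1],[0,0,0,0,0,-3,1],[0,0,0.12,0,0,-2,1],[0,0,0.12,0,0,0,1]]
  ]
}}

```text
t: 11.0
ee_pos: [555.2, 5.9, 115.7]
orientation: [0.002, 0.844, 0.536, 0.004]
contact_force: [0.5, -0.0, -0.6]
opening: 0.998
finger_force: 0.0
```

{"name": "apply_moves", "arguments": {
  "rows": [
    [[0,0,0.12,0,0,0,1],[0,0,0.12,0,0,0,1],[0,0,0.12,0,0,0,1],[0,0,0.12,0,0,0,1],[0,0,0.12,0,0,0,1]]
  ]
}}

```text
t: 11.42
ee_pos: [552.3, 5.6, 111.7]
orientation: [-0.0, 0.965, 0.263, 0.0]
contact_force: [0.2, 1.0, 1.1]
opening: 1.001
finger_force: 0.0
```

{"name": "apply_moves", "arguments": {
  "rows": [
    [[0,0,0.12,0,0,0,1],[0,0,0.12,0,0,0,1],[0,0,0.12,0,0,0,1],[0,0,0.12,0,0,0,1],[0,0,0.12,0,0,0,1]]
  ]
}}

```text
t: 11.83
ee_pos: [552.3, 5.8, 111.6]
orientation: [-0.0, 0.999, -0.034, 0.0]
contact_force: [0.3, 0.8, 0.6]
opening: 0.999
finger_force: 0.0
```

{"name": "apply_moves", "arguments": {
  "rows": [
    [[0,0,0.12,0,0,0,1],[0,0,0.01,0,0,0,1],[0,0,0,0,0,0,1],[0,0,0,0,0,0,1],[0,0,0,0,0,0,1]]
  ]
}}

```text
t: 12.25
ee_pos: [552.3, 5.6, 111.4]
orientation: [-0.0, 0.995, -0.095, 0.0]
contact_force: [-0.7, -0.3, -0.3]
opening: 0.999
finger_force: 0.0
```

Run:
```python
from h import *
s=robot.get_state();c=robot.capture("wrist");save(c,"w4.png");W=cloud(c,tool(s)@c["T_tool_cam"])
P,b=rect(W,40,50,(552,5),45);print(s["t"],s["q"].round(2),len(P),P[:,2].mean(),np.round(b[0],1),np.round(b[1],1),b[2])
a=np.deg2rad(b[2] if b[1][0]<b[1][1] else b[2]-90)
print(np.rad2deg(a));go((*b[0],9),a)
```

```text
12.25 [-0.14  0.66  0.12  1.9  -0.14  0.59 -1.69] 6620 43.53719564078305 [553.2   6.8] [50.2 65.1] 78.94314575195312
78.94314575195312
shift cm [ 0.07 -0.14 10.24] turn 0.002 yaw now -1.762 down in tool [0.e+00 3.e-04 1.e+00] tcp [552.2   5.5 111.4]
```

View pics/w4.png

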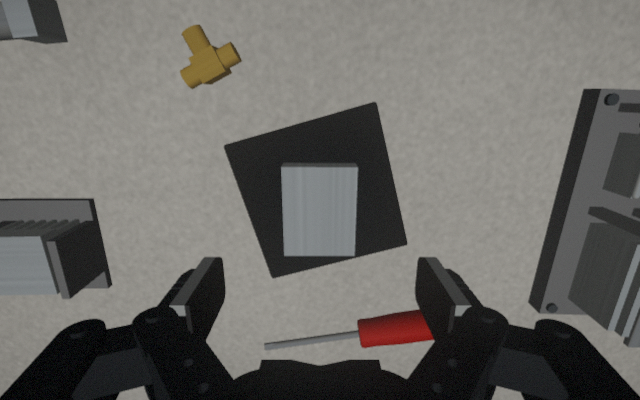

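The sink stands on the mat at (320,210), aligned with the gripper. I'm descending and gripping its long sides.

{"name": "apply_moves", "arguments": {
  "rows": [
    [[0,0,0,0.07,-0.12,2.5,1],[0,0,0,0,0,3,1],[0,0,0,0,0,2.5,1],[0,0,0,0,0,1.25,1],[0,0,0,0,0,0.5,1]]
  ]
}}

```text
t: 12.72
ee_pos: [551.7, 6.5, 11.8]
orientation: [0.0, 0.995, -0.096, -0.002]
contact_force: [0.7, -0.5, 0.7]
opening: 1.003
finger_force: 0.0
```

{"name": "apply_moves", "arguments": {
  "rows": [
    [[0,0,0,0,0,0,0.8],[0,0,0,0,0,0,0.4],[0,0,0,0,0,0,0.4],[0,0,0,0,0,0,0.4],[0,0,0,0,0,0,0.4]]
  ]
}}

```text
t: 13.13
ee_pos: [554.4, 6.5, 15.4]
orientation: [-0.0, 0.995, -0.096, 0.001]
contact_force: [-0.4, -0.5, 7.4]
opening: 0.575
finger_force: 52.1
```

{"name": "apply_moves", "arguments": {
  "rows": [
    [[0,0,0,0,0,0,0.4],[0,0,0,0,0,-0.5,0.4],[0,0,0,0,0,-2,0.4],[0,0,0,0,0,-3.5,0.4],[0,0,0,0,0,-4,0.4]]
  ]
}}

```text
t: 13.55
ee_pos: [551.1, 6.7, 113.5]
orientation: [0.0, 0.995, -0.096, -0.002]
contact_force: [1.5, -0.7, -1.7]
opening: 0.577
finger_force: 52.5
```

```bash
cat > held.py <<'E'
from h import *
s=robot.get_state();c=robot.capture("wrist");T=tool(s);W=cloud(c,c["T_tool_cam"])
# in tool frame: plate top
m=(abs(W[...,0])<50)&(abs(W[...,1])<24)&(W[...,2]>-60)&(W[...,2]<-10);P=W[m]
z=np.median(P[:,2]);Q=P[abs(P[:,2]-z)<4];b=cv2.minAreaRect(Q[:,:2].astype(np.float32))
print(s["t"],s["opening"],s["finger_force"],s["contact_force"].round(1),len(Q),"top z in tool",z,np.round(b[0],1),np.round(b[1],1),round(b[2],1), "x pct",np.percentile(Q[:,0],[.5,99.5]).round(1))
E
python3 held.py
python3 - <<'E'
from h import *
go((539,-224.3,130),np.deg2rad(77.1))
E
```

```text
13.55 0.5771152548880149 52.478869557380676 [ 1.5 -0.7 -1.7] 16787 top z in tool -28.071410689807053 [-0.9  0. ] [65.3 48. ] 0.0 x pct [-31.7  31.4]
shift cm [ 2.7  22.99 -0.85] turn 0.033 yaw now -1.763 down in tool [-0.0089  0.0023  1.    ] tcp [556.5   6.5 121.8]
```

The sink is held by its long sides with the tool aligned. I'm moving to a spot behind the seat so the camera can see the fixture past the sink.

{"name": "apply_moves", "arguments": {
  "rows": [
    [[0,0,0,-0.3,1.5,-1,0.4],[0,0,0,-0.6,3,-1,0.4],[0,0,0,-0.8,3.8,0,0.4],[0,0,0,-0.8,3.8,0,0.4],[0,0,0,-0.8,3.8,0,0.4]]
  ]
}}

```text
t: 14.02
ee_pos: [489.1, -144.5, 134.1]
orientation: [0.0, 0.995, -0.095, -0.0]
contact_force: [0.8, -0.6, -2.2]
opening: 0.573
finger_force: 52.7
```

{"name": "apply_moves", "arguments": {
  "rows": [
    [[0,0,0,-0.8,3.2,0,0.4],[0,0,0,-0.6,2.2,0,0.4],[0,0,0.033,-0.3,1.3,0,0.4],[0,0,0,0,0,0,0.4],[0,0,0,0,0,0,0.4]]
  ]
}}

```text
t: 14.43
ee_pos: [460.9, -205.4, 133.8]
orientation: [-0.0, 0.994, -0.113, 0.0]
contact_force: [0.6, 0.7, -1.6]
opening: 0.575
finger_force: 52.7
```

{"name": "apply_moves", "arguments": {
  "rows": [
    [[0,0,0,0,0,0,0.4],[0,0,0,0,0,0,0.4],[0,0,0,0,0,0,0.4],[0,0,0,0,0,0,0.4],[0,0,0,0,0,0,0.4]]
  ]
}}

```text
t: 14.85
ee_pos: [461.3, -205.0, 133.8]
orientation: [-0.0, 0.994, -0.112, 0.0]
contact_force: [0.5, -0.2, -1.3]
opening: 0.571
finger_force: 52.7
```

```bash
cat > fx.py <<'E'
from h import *
s=robot.get_state();c=robot.capture("wrist");save(c,"w5.png");W=cloud(c,tool(s)@c["T_tool_cam"]);np.save("w5.npy",W)
print(s["t"],s["q"].round(2),np.nanmedian(W[...,2]))
for n,lo,hi,ce,r in(("fixbase",10,22,(500,-215),120),("fins",36,46,(539,-224),36),("tops",57,66,(540,-224),50)):
    P,b=rect(W,lo,hi,ce,r);print(n,len(P),np.round(b[0],1),np.round(b[1],1),round(b[2],2))
    # extents in fixture axes about nominal seat
    a=np.deg2rad(-12.9);Q=(P[:,:2]-[539,-224.3])@np.array([[np.cos(a),-np.sin(a)],[np.sin(a),np.cos(a)]])
    print("   x",np.percentile(Q[:,0],[.5,99.5]).round(1),"y",np.percentile(Q[:,1],[.5,99.5]).round(1))
go((539,-224.3,134),np.deg2rad(77.1))
E
python3 fx.py
```

```text
14.85 [ 0.29  0.57  0.1   2.01 -0.1   0.56 -1.33] 0.19600151230611118
fixbase 13400 [ 516.5 -219. ] [ 76.3 147.5] 77.16
   x [-95.3  49.9] y [-37.6  37.9]
fins 1528 [ 544.3 -225.4] [33.  52.3] 77.08
   x [-20.6  29.9] y [-16.2  16.4]
tops 816 [ 535.2 -223.4] [43.8 90.2] 76.96
   x [-48.9  41. ] y [-21.8  21.8]
shift cm [ 8.01  0.14 -0.02] turn 0.001 yaw now -1.795 down in tool [-0.e+00  1.e-04  1.e+00] tcp [ 461.2 -205.2  133.8]
```

View pics/w5.png

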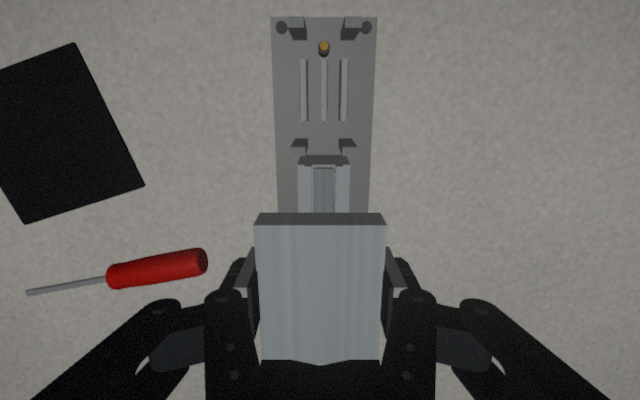

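The view shows the three fins at (304–345,90), the pin at (324,47), the posts, and the held sink in front. The seat estimate is consistent with the earlier one.

```bash
python3 held.py
python3 - <<'E'
from h import *
c=robot.capture("wrist");W=cloud(c,c["T_tool_cam"])
v,u=300,320
row=W[215:360,300:340].mean(1);print(row[::12].round(1))
print(W[280,240:400:8].round(1).tolist())
E
```

```text
14.9 0.5741258517703793 52.66023337841034 [ 0.  -0.7 -2.1] 16817 top z in tool -28.055543113471735 [-1.2 -0. ] [48.  65.8] 90.0 x pct [-31.7  31.3]
[[ 31.   -0.7 -17. ]
 [ 30.4  -0.6 -28.2]
 [ 25.5  -0.6 -28.2]
 [ 20.5  -0.6 -28.2]
 [ 15.3  -0.6 -28. ]
 [ 10.1  -0.6 -28. ]
 [  4.7  -0.6 -28.1]
 [ -0.7  -0.6 -28.2]
 [ -6.6  -0.6 -27.9]
 [-12.1  -0.6 -28.3]
 [-18.1  -0.6 -28.2]
 [-24.3  -0.6 -28.1]
 [-30.7  -0.6 -28. ]]
[[11.2, -30.4, -33.7], [12.3, -27.0, -35.4], [9.1, -25.2, -30.2], [8.4, -22.3, -29.0], [7.7, -19.4, -27.9], [7.3, -16.3, -27.2], [8.3, -13.0, -28.8], [7.7, -9.9, -27.8], [7.8, -6.7, -27.9], [7.1, -3.6, -26.9], [7.6, -0.4, -27.7], [8.4, 2.7, -29.0], [7.6, 5.9, -27.6], [8.0, 9.0, -28.3], [8.3, 12.1, -28.7], [8.2, 15.3, -28.5], [7.7, 18.5, -27.7], [7.9, 21.6, -28.0], [10.2, 24.0, -31.8], [12.3, 26.1, -35.3]]
```

{"name": "apply_moves", "arguments": {
  "rows": [
    [[0,0,0,1.5,0.03,0,0.4],[0,0,0,2.5,0.04,0,0.4],[0,0,0,2.5,0.04,0,0.4],[0,0,0,1.5,0.03,0,0.4],[0,0,0,0.05,0,1.0,0.4]]
  ]
}}

```text
t: 15.42
ee_pos: [544.5, -226.3, 125.3]
orientation: [0.001, 0.994, -0.112, 0.004]
contact_force: [1.9, 0.4, -1.8]
opening: 0.575
finger_force: 52.7
```

{"name": "apply_moves", "arguments": {
  "rows": [
    [[0,0,0,0,0,2,0.4],[0,0,0,0,0,2,0.4],[0,0,0,0,0,1.5,0.4],[0,0,0,0,0,1,0.4],[0,0,0,0,0,0,0.4]]
  ]
}}

```text
t: 15.83
ee_pos: [536.7, -224.2, 56.3]
orientation: [-0.001, 0.994, -0.112, -0.003]
contact_force: [-1.1, 0.8, -1.1]
opening: 0.577
finger_force: 52.6
```

{"name": "apply_moves", "arguments": {
  "rows": [
    [[0,0,0,0,0,0,0.4],[0,0,0,0,0,0,0.4],[0,0,0,0,0,0,0.4],[0,0,0,0,0,0,0.4],[0,0,0,0,0,0,0.4]]
  ]
}}

```text
t: 16.25
ee_pos: [539.6, -225.2, 59.6]
orientation: [0.0, 0.994, -0.112, 0.001]
contact_force: [-0.8, 0.3, -2.8]
opening: 0.576
finger_force: 52.6
```

Run:
```python
from h import *
s=robot.get_state();c=robot.capture("wrist");W=cloud(c,tool(s)@c["T_tool_cam"])
a=np.deg2rad(-12.9);M=np.array([[np.cos(a),-np.sin(a)],[np.sin(a),np.cos(a)]])
for n,lo,hi in(("base",10,22),("posts",57,66)):
    P=W[(W[...,2]>lo)&(W[...,2]<hi)];Q=(P[:,:2]-[539,-224.3])@M;Q=Q[(abs(Q[:,1])<50)&(Q[:,0]>10)&(Q[:,0]<70)]
    print(n,len(Q),"x",np.percentile(Q[:,0],[.5,99.5]).round(1),"y",np.percentile(Q[:,1],[.5,99.5]).round(1))
P=W[(W[...,2]>79)&(W[...,2]<88)];Q=(P[:,:2]-[539,-224.3])@M;Q=Q[(abs(Q[:,1])<24)&(abs(Q[:,0])<45)]
print("sink",len(Q),np.percentile(Q[:,0],[.5,99.5]).round(1),"y",np.percentile(Q[:,1],[.5,50,99.5]).round(1))
go((539.4,-224.4,26.2),np.deg2rad(77.1))
```

```text
base 6619 x [11.1 50.3] y [-37.8  37.7]
posts 714 x [25.3 41.6] y [-25.5  21.9]
sink 12920 [-31.1  32.1] y [-23.8   0.1  23.8]
shift cm [-0.03 -0.08  3.33] turn -0.0 yaw now -1.796 down in tool [-1.2e-03 -1.0e-04  1.0e+00] tcp [ 539.5 -225.2   59.5]
```

{"name": "apply_moves", "arguments": {
  "rows": [
    [[0,0,0,-0.02,-0.06,0.3,0.4],[0,0,0,0,0,0.4,0.4],[0,0,0,0,0,0.4,0.4],[0,0,0,0,0,0.3,0.4],[0,0,0,0,0,0.2,0.4]]
  ]
}}

```text
t: 16.72
ee_pos: [538.6, -224.3, 42.0]
orientation: [-0.0, 0.994, -0.112, -0.001]
contact_force: [-0.6, -0.3, -2.5]
opening: 0.578
finger_force: 52.6
```

{"name": "apply_moves", "arguments": {
  "rows": [
    [[0,0,0,0,0,0.4,0.4],[0,0,0,0,0,0.4,0.4],[0,0,0,0,0,0.4,0.4],[0,0,0,0,0,0.2,0.4],[0,0,0,0,0,0,0.4]]
  ]
}}

```text
t: 17.13
ee_pos: [538.8, -224.3, 28.2]
orientation: [-0.0, 0.994, -0.112, -0.0]
contact_force: [0.2, 0.7, -1.7]
opening: 0.573
finger_force: 52.6
```

{"name": "apply_moves", "arguments": {
  "rows": [
    [[0,0,0,0,0,0.1,0.4],[0,0,0,0,0,0.05,0.4],[0,0,0,0,0,0,0.4],[0,0,0,0,0,0,0.4],[0,0,0,0,0,0,0.4]]
  ]
}}

```text
t: 17.55
ee_pos: [539.1, -224.4, 27.5]
orientation: [0.0, 0.994, -0.112, 0.0]
contact_force: [-0.9, 0.4, -1.0]
opening: 0.576
finger_force: 52.7
```

{"name": "apply_moves", "arguments": {
  "rows": [
    [[0,0,0,0,0,0.1,0.4],[0,0,0,0,0,0.05,0.4],[0,0,0,0,0,0,0.4],[0,0,0,0,0,0,0.4],[0,0,0,0,0,0,0.4]]
  ]
}}

```text
t: 17.97
ee_pos: [539.1, -224.5, 27.4]
orientation: [-0.0, 0.994, -0.112, 0.0]
contact_force: [-3.3, 1.1, 11.3]
opening: 0.579
finger_force: 54.2
```

{"name": "apply_moves", "arguments": {
  "rows": [
    [[0,0,0,0,0,-0.05,0.65],[0,0,0,0,0,0,0.8],[0,0,0,0,0,0,1],[0,0,0,0,0,0,1],[0,0,0,0,0,-0.5,1]]
  ]
}}

```text
t: 18.38
ee_pos: [538.4, -224.1, 30.6]
orientation: [-0.0, 0.994, -0.112, -0.001]
contact_force: [0.8, -0.2, -0.2]
opening: 1.003
finger_force: 0.0
```

{"name": "apply_moves", "arguments": {
  "rows": [
    [[0,0,0,0,0,-1.5,1],[0,0,0,0,0,-3,1],[0,0,0,0,0,-3,1],[0,0,0,0,0,-3,1],[0,0,0,-1,0,-1.5,1]]
  ]
}}

```text
t: 18.8
ee_pos: [532.7, -223.2, 155.2]
orientation: [0.001, 0.994, -0.112, 0.004]
contact_force: [0.8, -0.4, -0.1]
opening: 1.0
finger_force: 0.0
```

{"name": "apply_moves", "arguments": {
  "rows": [
    [[0,0,0,-2,0,0,1],[0,0,0,-3,0,0,0.6],[0,0,0,-2,0,0,0],[0,0,0,-1,0,0,0],[0,0,0,0,0,0,0]]
  ]
}}

```text
t: 19.22
ee_pos: [448.5, -203.8, 151.6]
orientation: [-0.0, 0.994, -0.113, -0.001]
contact_force: [0.1, 0.2, 0.6]
opening: 0.449
finger_force: 0.0
```

{"name": "apply_moves", "arguments": {
  "rows": [
    [[0,0,0,0,0,0,0],[0,0,0,0,0,0,0],[0,0,0,0,0,0,0],[0,0,0,0,0,0,0],[0,0,0,0,0,0,0]]
  ]
}}

```text
t: 19.63
ee_pos: [451.9, -204.4, 151.2]
orientation: [0.0, 0.994, -0.112, 0.0]
contact_force: [1.5, 0.3, 0.8]
opening: 0.002
finger_force: 0.0
```

Run:
```python
from h import *
s=robot.get_state();c=robot.capture("wrist");save(c,"w6.png");W=cloud(c,tool(s)@c["T_tool_cam"])
a=np.deg2rad(-12.9);M=np.array([[np.cos(a),-np.sin(a)],[np.sin(a),np.cos(a)]])
Q=(W[...,:2]-[539,-224.3])@M
def rep(n,m): 
    q=Q[m];print(n,m.sum(),np.percentile(q[:,0],[.5,50,99.5]).round(1),np.percentile(q[:,1],[.5,50,99.5]).round(1),np.percentile(W[...,2][m],[5,50,95]).round(1))
Z=W[...,2]
rep("sinktop",(abs(Q[...,0])<34)&(abs(Q[...,1])<27)&(Z>48)&(Z<58))
m=(abs(Q[...,1])<10)&(Q[...,0]<-60)&(Q[...,0]>-110)&(Z>75)&(Z<97)
if m.sum():rep("knob",m)
c2=robot.capture("side");W=cloud(c2);Q=(W[...,:2]-[539,-224.3])@M;Z=W[...,2]
m=(abs(Q[...,1])<12)&(Q[...,0]<-60)&(Q[...,0]>-110)&(Z>70)&(Z<97)
if m.sum():rep("knob side",m)
print(s["t"])
go((461,-205,134),np.deg2rad(77.1))
```

```text
sinktop 7405 [-32.7   1.2  31.1] [-24.    0.6  25.5] [54.5 55.7 56.8]
knob 465 [-92.9 -84.  -79.6] [-6.7 -0.2  6.6] [77.3 92.4 93.8]
knob side 126 [-95.5 -90.1 -82.9] [-8.7 -5.   4.1] [71.3 87.1 92.7]
19.6333
shift cm [ 0.93 -0.15  1.72] turn 0.0 yaw now -1.796 down in tool [-0. -0.  1.] tcp [ 451.6 -204.3  151.2]
```

View pics/w6.png

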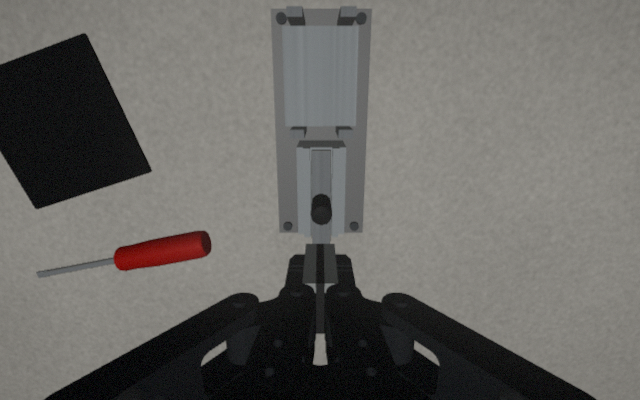

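The sink is home: its top reads 55.7 mm and it is level, seen at (320,75). The knob at (320,208) lies at x ≈ -86 mm. I'll grip it lightly and slide it across.

{"name": "apply_moves", "arguments": {
  "rows": [
    [[0,0,0,0.35,0,0,0.6],[0,0,0,0,0,0.5,0.6],[0,0,0,0,0,1,0.6],[0,0,0,0,0,1,0.6],[0,0,0,0,0,1,0.6]]
  ],
  "newtons": 25
}}

```text
t: 20.15
ee_pos: [454.3, -204.9, 115.0]
orientation: [-0.0, 0.994, -0.112, -0.0]
contact_force: [-0.5, 0.4, 0.1]
opening: 0.6
finger_force: 0.0
```

{"name": "apply_moves", "arguments": {
  "rows": [
    [[0,0,0,0,0,1.5,0.6],[0,0,0,0,0,1.5,0.6],[0,0,0,0,0,1,0.6],[0,0,0,0,0,0.7,0.6],[0,0,0,0,0,0,0.6]]
  ]
}}

```text
t: 20.57
ee_pos: [453.6, -204.6, 67.6]
orientation: [-0.0, 0.994, -0.112, -0.002]
contact_force: [0.0, -0.3, 0.1]
opening: 0.598
finger_force: 0.0
```

{"name": "apply_moves", "arguments": {
  "rows": [
    [[0,0,0,0,0,0,0.3],[0,0,0,0,0,0,0.05],[0,0,0,0,0,0,0.05],[0,0,0,0,0,0,0.05],[0,0,0,0,0,0,0.05]]
  ]
}}

```text
t: 20.98
ee_pos: [455.1, -205.9, 70.0]
orientation: [0.001, 0.994, -0.113, 0.001]
contact_force: [-0.5, -2.2, 3.1]
opening: 0.152
finger_force: 24.7
```

Gripped the knob (opening 0.152, about 13 mm). Sliding along +x.

{"name": "apply_moves", "arguments": {
  "rows": [
    [[0,0,0,0.3,0,0,0.05],[0,0,0,0.6,0,0,0.05],[0,0,0,0.7,0,0,0.05],[0,0,0,0.6,0,0,0.05],[0,0,0,0.3,0,0,0.05]]
  ]
}}

```text
t: 21.4
ee_pos: [479.9, -211.6, 70.0]
orientation: [0.0, 0.994, -0.113, 0.001]
contact_force: [-1.8, -1.9, 6.2]
opening: 0.159
finger_force: 25.1
```

{"name": "apply_moves", "arguments": {
  "rows": [
    [[0,0,0,0.1,0,0,0.05],[0,0,0,0,0,0,0.05],[0,0,0,0,0,0,0.05],[0,0,0,0,0,0,0.05],[0,0,0,0,0,0,0.05]]
  ]
}}

```text
t: 21.82
ee_pos: [480.9, -211.8, 70.0]
orientation: [0.001, 0.994, -0.113, 0.001]
contact_force: [-0.6, -1.4, 5.6]
opening: 0.15
finger_force: 25.1
```

{"name": "apply_moves", "arguments": {
  "rows": [
    [[0,0,0,0.1,0,0,0.05],[0,0,0,0.1,0,0,0.05],[0,0,0,0.1,0,0,0.05],[0,0,0,0,0,0,0.05],[0,0,0,0,0,0,0.05]]
  ]
}}

```text
t: 22.23
ee_pos: [483.2, -212.3, 70.0]
orientation: [0.0, 0.994, -0.113, 0.0]
contact_force: [-1.3, -2.2, 6.2]
opening: 0.155
finger_force: 25.1
```

{"name": "apply_moves", "arguments": {
  "rows": [
    [[0,0,0,0.1,0,0,0.05],[0,0,0,0,0,0,0.05],[0,0,0,0,0,0,0.05],[0,0,0,0,0,0,0.05],[0,0,0,0,0,0,0.05]]
  ]
}}

```text
t: 22.65
ee_pos: [483.4, -212.4, 70.0]
orientation: [0.0, 0.994, -0.113, -0.0]
contact_force: [-2.9, -2.2, 7.7]
opening: 0.152
finger_force: 25.4
```

{"name": "apply_moves", "arguments": {
  "rows": [
    [[0,0,0,0.1,0,0,0.05],[0,0,0,0.1,0,0,0.05],[0,0,0,0,0,0,0.05],[0,0,0,0,0,0,0.05],[0,0,0,0,0,0,0.05]]
  ]
}}

```text
t: 23.07
ee_pos: [483.4, -212.4, 69.9]
orientation: [-0.0, 0.994, -0.113, -0.002]
contact_force: [-6.6, -2.3, 12.2]
opening: 0.154
finger_force: 25.7
```

Stalled at the stop. Releasing and rising.

{"name": "apply_moves", "arguments": {
  "rows": [
    [[0,0,0,0,0,0,0.6],[0,0,0,0,0,0,0.6],[0,0,0,0,0,0,0.6],[0,0,0,0,0,-0.5,0.6],[0,0,0,0,0,-1.5,0.6]]
  ]
}}

```text
t: 23.48
ee_pos: [484.8, -211.3, 88.0]
orientation: [-0.001, 0.994, -0.112, -0.002]
contact_force: [0.6, 0.8, 0.3]
opening: 0.598
finger_force: 0.0
```

{"name": "apply_moves", "arguments": {
  "rows": [
    [[0,0,0,0,0,-3,0.6],[0,0,0,0,0,-3,0.6],[0,0,0,-2,0,-2,0.6],[0,0,0,-2,0,0,0.6],[0,0,0,-2,0,0,0.6]]
  ]
}}

```text
t: 23.9
ee_pos: [428.0, -198.8, 170.9]
orientation: [0.0, 0.994, -0.112, 0.002]
contact_force: [-0.4, -0.1, -0.1]
opening: 0.603
finger_force: 0.0
```

{"name": "apply_moves", "arguments": {
  "rows": [
    [[0,0,0,0,0,0,0.6],[0,0,0,0,0,0,0.6],[0,0,0,0,0,0,0.6],[0,0,0,0,0,0,0.6],[0,0,0,0,0,0,0.6]]
  ]
}}

```text
t: 24.32
ee_pos: [428.3, -198.9, 169.2]
orientation: [0.0, 0.994, -0.112, 0.0]
contact_force: [0.3, -0.1, 0.6]
opening: 0.6
finger_force: 0.0
```

Run:
```python
from h import *
s=robot.get_state();c=robot.capture("wrist");save(c,"w7.png");W=cloud(c,tool(s)@c["T_tool_cam"])
a=np.deg2rad(-12.9);M=np.array([[np.cos(a),-np.sin(a)],[np.sin(a),np.cos(a)]])
Q=(W[...,:2]-[539,-224.3])@M;Z=W[...,2]
def rep(n,m):
    q=Q[m];print(n,m.sum(),np.percentile(q[:,0],[.5,50,99.5]).round(1),np.percentile(q[:,1],[.5,50,99.5]).round(1),np.percentile(Z[m],[5,50,95]).round(1))
rep("sinktop",(abs(Q[...,0])<34)&(abs(Q[...,1])<27)&(Z>48)&(Z<58))
rep("knob",(abs(Q[...,1])<10)&(Q[...,0]<-40)&(Q[...,0]>-110)&(Z>75)&(Z<97))
rep("tongue",(abs(Q[...,1])<8)&(Q[...,0]<0)&(Q[...,0]>-50)&(Z>60.5)&(Z<70))
print(s["t"],s["contact_force"],s["ee_pos"])
```

```text
sinktop 5988 [-32.4   0.4  26.2] [-23.9   0.7  25.6] [54.5 55.6 56.9]
knob 374 [-64.4 -57.2 -50.9] [-6.6 -0.1  6.5] [89.1 92.8 94.1]
tongue 854 [-49.9 -34.6 -20.4] [-6.7 -0.1  7.1] [61.9 63.1 64.3]
24.3167 [ 0.25724608 -0.08668768  0.59085082] [ 428.29800436 -198.92093368  169.18111169]
```

View pics/w7.png

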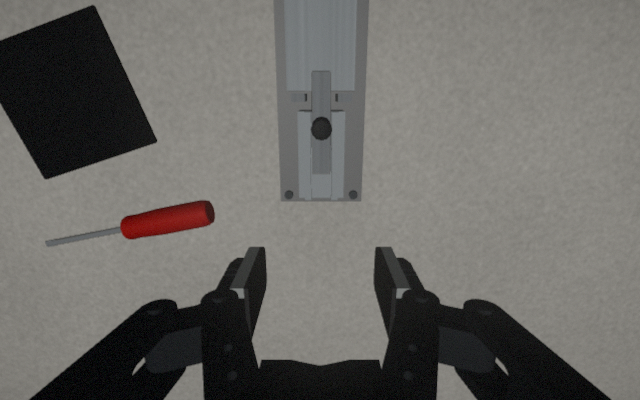

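The knob now lies at (320,128), x ≈ -57.5 mm. The tongue reaches x = -20 mm over the plate's end, the full 12 mm of cover, and the sink is level and home.

```bash
python3 -c "
from station import robot
print(robot.hand_in())"
```

```text
the job is handed in; nothing more can be done
None
```

The long heat sink was regripped on the mat, now sits fully home on the fixture with the bolt fully across, and the job was handed in at about 24 s; I judged the pin held down from the plate height, not a direct reading.

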